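Refit the dishwasher's strainer basket in its filter tray

ROBOT

A 6-joint arm with a two-finger parallel gripper is mounted at the origin on a cart in front of the work surface, level with it; the furniture and walls round the work are solid. World frame = base frame: x ahead of the robot, y to its left, z up, the work surface at z = 0. Lengths are in m, angles in rad, forces in N, time in s.
With the tool pointing down it reaches from about 0.325 to 0.9 m from the base axis. Payload 6.1 kg.
Tool frame: the origin (TCP) lies at the very end of the fingers, on their centre line; the grasp point (between the pads) lies hold_point_z behind it (hold_point_z is the distance from the TCP to the grasp point, in m); x points along the fingers, y is the direction in which the jaws open and shut, and the axes are right-handed (so a half turn about x gives the same grasp; the last joint's range is limited). The gripper opens to 87 mm and grips with 3 to 60 N. Pads are 19 mm wide; open, the fingers measure 117 mm over their backs; the gripper's body (75 mm by 190 mm) begins 51 mm behind the grasp point.
Start: joints at [-0.126, 0.22, 1.526, -0, 1.395, -0.126], TCP at [0.625, -0, 0.223] pointing down, gripper open.
Joint ranges: [-2.98, 2.98], [-0.91, 2.08], [0.09, 2.57], [-1.24, 4.39], [0.2, 2.65], [-2.68, 2.68]. Speed limits (rad/s): [2.57, 2.57, 3.01, 3.14, 3.14, 3.14].

INTERFACE

Orientations are given as a rotation vector (axis times angle).
In Python, from plant import * gives the robot as it stands. The module is installed in compiled form; this text tells all that it offers.
- The arm moves only by the shell command python3 -m creep 'ROWS'. ROWS is JSON, a list of rows, each an object of numbers: "tx", "ty", "tz": the shift along the tool's x, y, z in mm; "yaw": the turn about the tool's x in rad; "jaw": the closure, from 0 (fully open) to 1 (shut). In form: [{"tx": .., "ty": .., "tz": .., "yaw": .., "jaw": ..}, ...]. A call has 1 to 8 rows; each row is the pose to reach, as a shift and turn from the pose commanded when the call began, along the tool's axes at that moment; what a row does not reach only later rows make up. A row lasts 1/8 s, in which the tool goes at most 62.5 mm and 10.7 degrees, less where a joint would pass 70% of its speed; a pose out of reach is approached as far as the arm can. A call with a gripper value outside its range is refused whole. The fingers move at their own pace and stop on an object; the grip force is fixed at half the most. Time passes only in rows, so rows that repeat a pose let the fingers close. It gives the time, the measured TCP pose, the force and the opening at its end, in the units of the state.
- get_state(): the state, without advancing time (a new reading comes with each control period).
- capture(name): name is "scene" or "side" or "wrist"; returns (picture, depth): 400x640x3 uint8, blue, green, red; 400x640 float32, m along the optical axis (not along the pixel's ray), 0 where there is no reading.
- calibration(name): a dict with "fov_y" (degrees; the focal length in pixels is half the picture's height over the tangent of half this angle, whatever the lens; pixels are square), "cx", "cy" (the principal point, pixels), "k1" (the pictures are not rectified: a ray, as slopes to the right and down, at radius r is drawn at 1 + k1 r^2 times it, then the intrinsics apply), "xyz" and "rotation" of the camera in the world. Camera axes: x right, y up, looking along -z (the intrinsics and any distortion apply to the point x, -y, -z); pixel columns grow to the right and rows downward; lengths in m; the calibration is good to about 2 mm. A picture is of the moment at which its call begins: read the wrist's pose just before it. calibration takes no time and is no camera call; for the wrist camera it gives the pose at the moment of the call.
- job_done(): hands the job in, once; it reports no verdict.
Trained networks look in the newest picture that a camera, given by its name, has taken for a name from the list of things; names that differ only in an ending like _2 or _b are one class to them, and where a whole thing is asked for, a point or a joint stands for the part that bears it (a point fixed in the world has none). Each returns a list of dicts, best first, with "p" (0 to 1); they miss things now and then, are a little off and sometimes report something else, mostly with a low value. They report only what shows in the picture. A call takes as long as a camera call. They do not tell look-alikes from the thing itself.
- outline_of(target, camera): "mask" (400x640 bool, what is visible of it) and "centre" ([column, row] in pixels, amid what is visible of it).
- mark_of(target, camera): "centre" ([column, row] in pixels: a listed point, or the origin of a listed thing).
The state is a dict: "clock": time; "joints": joint angles; "qd": joint speeds; "joint_torque": joint torques, N m; "tcp_pos": TCP position; "eef_rot": TCP orientation; "wrist_force": force on the tool from outside, world axes, zero at the start; "torque": the same for the moment, N m; "grip_width": finger opening in m.
Only numpy, scipy, OpenCV 4.12 (cv2) and the standard library are available. Lean on these libraries where they do the work, as an engineer would, in place of code of your own. Each camera call takes 0.05 s, during which the arm holds its last target. There are 200 camera calls.

TASK

The rinsed dishwasher filter is to go back together: lift the wide strainer basket up and off its hook on the drip stand, lower it upright into the round opening of the steel filter tray with its two lugs through the two notches until its flange sits flat on the tray, turn it clockwise (seen from above) as far as it goes to lock it, then let go and fold its handle down flat to one side. Handle it gently, without dropping or forcing it, and leave the slim strainer hanging and the glass and the bowl where they are.

Things in the scene. Friction and masses are not known exactly. Their poses are not given: they have to be found in the camera images.
- strainer: wide strainer: dark wire cup 64 mm across, 46 mm deep, under a grey flange ring 88 mm across, 5 mm thick. Origin: centre of the cup's underside, z up. Two lugs on its +x and -x sides: 12 mm wide, out to 41 mm from the axis, 34.5 to 39.5 mm above the origin. Bail pivots on its +y and -y sides, 55 mm above the origin. Same after half a turn. 0.4 kg
- bail (a joint): angle of the strainer's folding wire bail about the strainer's y axis: 0 upright, positive towards the strainer's +x side, stops at +1.5 and -1.5 (lying flat). A little stiff: it stays upright when let go
- bail_grip (a point): centre of the grey grip atop the strainer's bail: a bar 10 mm thick (across the bail), 50 mm long (along the strainer's y), 26 mm tall, its underside 42 mm and top 68 mm from the pivots; upright, this point is 110 mm above the strainer's origin. Wires 5.6 mm thick run from its ends down to the pivots, 79 mm apart
- filter_tray: fixed steel filter tray, an upside-down folded box 190 mm along its x, 230 mm along its y and 54 mm tall with drain slots in the top, standing on a grid of rods across the sink. Origin: centre of its underside, z up. The top plate is 4 mm thick
- well (a point): centre of the tray's round opening (70 mm across), at its top face, axes as the tray's. Two notches on its +x and -x sides, 20 mm wide, out to 44 mm. Lugs pass with the strainer's x along the tray's, either way round; seated, the strainer's origin is 46 mm below this point. It then turns clockwise only, up to a stop at 60 degrees, where it is locked
- drip_stand: fixed steel stand: round base 120 mm across, post with a knob up to 160 mm, cross bar along its y at 147 mm, and two hooks that point to its -x (towards the robot), 150 mm apart. Origin: centre of the base's underside
- hook_left (a point): where a thing hangs on the stand's +y hook: top of the level peg (7 mm thick), 72 mm in front of the cross bar. The peg ends 28 mm farther out in an upturned tip whose top is 10 mm above the peg's top
- hook_right (a point): the same on the stand's -y hook
- slim_strainer: narrow, deep strainer 42 mm across (flange 54 mm) and 66 mm deep with a fixed wire handle, hanging on the other hook; to be left alone. Origin: centre of the underside, its handle's top 126 mm above it
- glass_tumbler: clear tumbler 72 mm across, 100 mm tall, standing on the grid beyond the tray; origin: centre of the underside
- white_bowl: white bowl 150 mm across, 69 mm tall, on the bench at the right; origin: centre of the underside
There are look-alikes about, which are no part of the job. What is shaped like the strainer but red is not meant.

How it is judged:
On the way, in this order (a step that is already met when the one before it is completed fails the run):
1. the strainer is carried clear of the stand (contact force between strainer and drip_stand below 0.05 N and distance of bail_grip from where it was at the start of the episode above 0.06 m and height (world z) of bail_grip above 0.14 m), for 0.1 s.
2. the strainer sits in the tray's opening, lugs through the notches, flange flat on the tray (horizontal distance between strainer and well below 0.006 m and z of strainer in the frame of well below -0.0435 m and angle between strainer's own z axis and vertical below 0.08 rad), for 0.1 s.
3. the strainer is turned clockwise until its lugs are locked under the tray's plate (horizontal distance between strainer and well below 0.006 m and z of strainer in the frame of well below -0.0425 m and angle between the x axis of strainer and the x axis of filter_tray, either way round above 0.75 rad), for 0.1 s.
At the end, for the whole second after the job is handed in: The wide strainer rests in the opening: centred within 6 mm, flange down within 2.5 mm, level within 0.08 rad, turned at least 0.75 rad from the notches, bail folded over 1.25 rad to either side; slim strainer, glass and bowl within 30 mm of where they were (all of step 2 and angle between the x axis of strainer and the x axis of filter_tray, either way round above 0.75 rad and (value of joint bail above 1.25 rad or value of joint bail below -1.25 rad) and linear speed of strainer below 0.02 m/s and distance of each of slim_strainer, glass_tumbler, white_bowl from where it was at the start of the episode below 0.03 m); the robot touches nothing.
It fails at once if the strainer or its handle is dropped on, rammed into or pressed on the tray with more than 35 N (contact force between strainer and filter_tray above 35 N).
It fails at once if the slim strainer is knocked off its hook or carried away (distance of slim_strainer from where it was at the start of the episode above 0.05 m).
It fails at once if the glass is knocked or moved (distance of glass_tumbler from where it was at the start of the episode above 0.03 m).
It fails at once if the bowl is knocked or moved (distance of white_bowl from where it was at the start of the episode above 0.03 m).
It also fails if it takes over 58 s, if anything falls off the work surface, if the arm or the gripper's body presses on something with over 40 N, if the wrist force passes 120 N, or if a joint passes its speed limit or range.

## Working session

There is one attempt and no reset: what is moved stays moved. The work goes in short steps, Python scripts to look and compute and a shell command to move; the robot and the scene stay as the last step left them, time stands still between calls to the robot, and variables do not carry over. Pictures are saved under pics/ and viewed, about 8 in all and at most 12, crops included, and the job is handed in when it is done.

```bash
mkdir -p pics; cat > h.py <<'E'
from plant import *
import numpy as np, cv2
from scipy.spatial.transform import Rotation as R
def rot(c):
    r=np.array(c["rotation"],float)
    return r if r.shape==(3,3) else R.from_rotvec(r).as_matrix() if r.size==3 else R.from_quat(r).as_matrix()
def ray(c,u,v):
    f=200/np.tan(np.radians(c["fov_y"])/2)
    d=np.array([(u-c["cx"])/f,(v-c["cy"])/f]); s=d.copy()
    for _ in range(20): s=d/(1+c["k1"]*(s@s))
    return rot(c)@np.array([s[0],-s[1],-1.0])
def at_z(c,u,v,z):
    d=ray(c,u,v);o=np.array(c["xyz"]);return o+d*(z-o[2])/d[2]
def at_d(c,u,v,dep): return np.array(c["xyz"])+ray(c,u,v)*dep
def proj(c,p):
    f=200/np.tan(np.radians(c["fov_y"])/2)
    q=rot(c).T@(np.array(p)-c["xyz"]);s=np.array([q[0],-q[1]])/-q[2];s=s*(1+c["k1"]*(s@s))
    return s*f+[c["cx"],c["cy"]]
def cloud(c,dep,step=1):
    f=200/np.tan(np.radians(c["fov_y"])/2)
    v,u=np.mgrid[0:400:step,0:640:step];d=np.stack([(u-c["cx"])/f,(v-c["cy"])/f],-1);s=d.copy()
    for _ in range(20): s=d/(1+c["k1"]*(s**2).sum(-1,keepdims=True))
    r=np.concatenate([s[...,:1],-s[...,1:],-np.ones_like(s[...,:1])],-1)
    return np.array(c["xyz"])+(r@rot(c).T)*dep[::step,::step,None]
E
python3 - <<'E'
from h import *
for n in ["scene","side","wrist"]:
    c=calibration(n);p,d=capture(n);cv2.imwrite(f"pics/{n}0.png",p);np.save(f"{n}0d.npy",d)
    print(n,{k:np.round(v,3).tolist() for k,v in c.items()})
    for t in ["strainer","bail_grip","well","hook_left","hook_right","slim_strainer","filter_tray","drip_stand","glass_tumbler","white_bowl"]:
        print(" ",t,[(round(m["p"],2),np.round(m["centre"]).tolist()) for m in mark_of(t,n)][:4])
s=get_state();print(s); print(R.from_rotvec(s["eef_rot"]).as_matrix().round(2))
E
```

```text
scene {'fov_y': 42.672, 'cx': 316.931, 'cy': 198.708, 'k1': -0.124, 'xyz': [-0.255, -0.743, 1.217], 'rotation': [0.737, -0.348, -0.779]}
  strainer [(0.81, [206.0, 175.0]), (0.75, [241.0, 158.0])]
  bail_grip [(0.7, [201.0, 154.0]), (0.55, [234.0, 132.0]), (0.32, [240.0, 200.0])]
  well [(0.87, [309.0, 225.0])]
  hook_left [(0.92, [202.0, 162.0])]
  hook_right [(0.69, [236.0, 177.0])]
  slim_strainer [(0.61, [238.0, 201.0]), (0.52, [238.0, 190.0])]
  filter_tray [(0.7, [309.0, 237.0])]
  drip_stand [(0.91, [238.0, 188.0])]
  glass_tumbler [(0.76, [371.0, 212.0])]
  white_bowl [(0.86, [414.0, 303.0]), (0.66, [240.0, 187.0])]
side {'fov_y': 43.997, 'cx': 312.498, 'cy': 194.672, 'k1': -0.108, 'xyz': [0.495, -1.058, 1.085], 'rotation': [0.833, -0.031, -0.105]}
  strainer [(0.67, [259.0, 142.0])]
  bail_grip [(0.45, [256.0, 120.0])]
  well [(0.63, [292.0, 218.0])]
  hook_left []
  hook_right [(0.68, [268.0, 145.0])]
  slim_strainer [(0.77, [267.0, 172.0])]
  filter_tray [(0.93, [294.0, 231.0])]
  drip_stand [(0.88, [287.0, 162.0]), (0.63, [369.0, 245.0])]
  glass_tumbler [(0.91, [372.0, 2
[... 411 characters left out ...]
k': 1.65, 'joints': array([-1.26124979e-01,  2.20367092e-01,  1.52651267e+00,  7.59967858e-06,
        1.39468700e+00, -1.26078836e-01]), 'qd': array([ 0.00030855, -0.00052766,  0.00126316,  0.00147994, -0.0005006 ,
       -0.0013012 ]), 'joint_torque': array([-2.07670382e-04, -4.94554496e+01, -3.87696505e+01,  6.98970328e-02,
        4.69451712e-02, -1.29341350e-05]), 'tcp_pos': array([ 6.24993999e-01, -1.60939050e-05,  2.22551328e-01]), 'eef_rot': array([ 1.20925019,  1.20916059, -1.20921296]), 'wrist_force': array([ 0.09468439, -0.33630702, -0.32853264]), 'torque': array([0.01276498, 0.04876166, 0.03075743]), 'grip_width': 0.08709833318740856}
[[ 0.  1. -0.]
 [ 0. -0. -1.]
 [-1.  0. -0.]]
```

```bash
python3 -c "
import cv2,numpy as np
a=cv2.imread('pics/scene0.png');b=cv2.imread('pics/side0.png')
cv2.imwrite('pics/both.png',cv2.resize(np.vstack([a,b]),(480,600)))"
```

```text
(no output)
```

View pics/scene0.png

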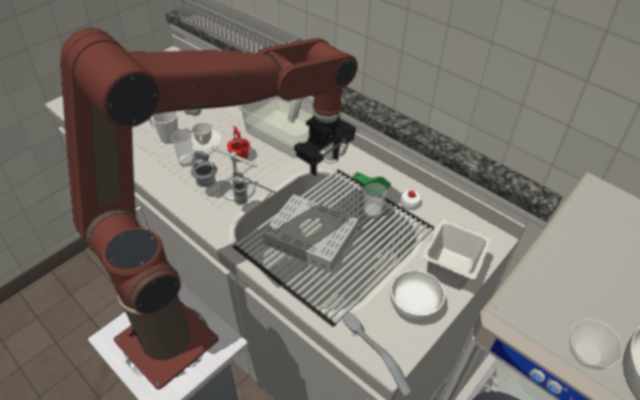

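View pics/side0.png

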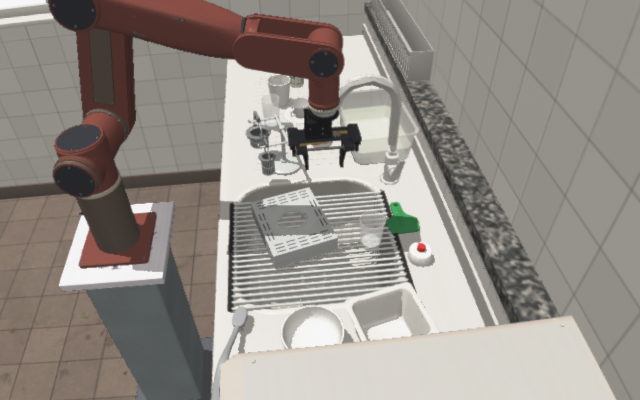

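Scene picture: the grey wide cup hangs at (205,172), the red look-alike is at (239,147), the slim strainer is at (240,190), and there are jars/glasses at (165-200,130-155). The tray is at (310,230), the glass at (375,200) and the bowl at (416,295). The side view agrees. I choose the grey wide one at (205,172), and check it in a close crop.

```bash
python3 - <<'E'
from h import *
a=cv2.imread('pics/scene0.png')[110:220,150:270];b=cv2.imread('pics/side0.png')[95:195,230:320]
cv2.imwrite('pics/crop.png',np.hstack([cv2.resize(a,(436,400),interpolation=2),cv2.resize(b,(360,400),interpolation=2)]))
for n,pts in {"scene":dict(grip=(201,154,.17),strainer=(206,175,.03),well=(309,225,.054),hookL=(202,162,.147),hookR=(236,177,.147),slim=(238,201,0.02),stand=(238,188,0)),
 "side":dict(grip=(256,120,.15),strainer=(259,142,.05),well=(292,218,.054),hookR=(268,145,.147),stand=(287,162,0))}.items():
    c=calibration(n);d=np.load(n+"0d.npy")
    for k,(u,v,z) in pts.items():
        D=d[v,u];print(n,k,at_z(c,u,v,z).round(3),"depth",at_d(c,u,v,D).round(3))
# tray
for n in ["scene","side"]:
    c=calibration(n);P=cloud(c,np.load(n+"0d.npy"))
    m=(abs(P[...,2]-.054)<.006)&(abs(P[...,0]-.55)<.3)&(abs(P[...,1])<.25)
    q=P[m][:,:2].astype(np.float32);print(n,len(q),cv2.minAreaRect(q), q.mean(0))
    for lo,hi in [(.13,.2),(.09,.13),(0.05,.09),(.02,.05)]:
      m=(P[...,2]>lo)&(P[...,2]<hi)&(P[...,0]>.35)&(P[...,0]<.75)&(P[...,1]>.12)&(P[...,1]<.5)
      q=P[m];print(n,lo,len(q),q.mean(0).round(3) if len(q) else'')
E
```

```text
scene grip [0.44  0.361 0.17 ] depth [0.44  0.362 0.169]
scene strainer [0.473 0.406 0.03 ] depth [0.43  0.339 0.1  ]
scene well [ 0.531 -0.027  0.054] depth [ 0.699  0.126 -0.194]
scene hookL [0.432 0.351 0.147] depth [0.462 0.399 0.1  ]
scene hookR [0.46  0.218 0.147] depth [0.459 0.216 0.149]
scene slim [0.471 0.238 0.02 ] depth [0.448 0.207 0.058]
scene stand [0.526 0.302 0.   ] depth [0.475 0.234 0.079]
side grip [0.44  0.365 0.15 ] depth [0.44  0.355 0.157]
side strainer [0.442 0.376 0.05 ] depth [0.443 0.336 0.078]
side well [ 0.529 -0.022  0.054] depth [ 0.536  0.189 -0.156]
side hookR [0.475 0.221 0.147] depth [0.475 0.199 0.163]
side stand [0.535 0.313 0.   ] depth [0.534 0.288 0.019]
scene 781 ((0.6161462068557739, 0.01048193871974945), (0.39669564366340637, 0.42579618096351624), 83.72373962402344) [ 0.5325848  -0.04519255]
scene 0.13 527 [0.511 0.305 0.151]
scene 0.09 737 [0.55  0.345 0.107]
scene 0.05 669 [0.541 0.353 0.069]
scene 0.02 261 [0.649 0.42  0.038]
side 487 ((0.6388463973999023, 0.03964751958847046), (0.4558781385421753, 0.38854527473449707), 5.995349884033203) [ 0.59465873 -0.05671399]
side 0.13 398 [0.509 0.303 0.153]
side 0.09 466 [0.47  0.31  0.106]
side 0.05 363 [0.478 0.3   0.073]
side 0.02 61 [0.536 0.294 0.037]
```

View pics/crop.png

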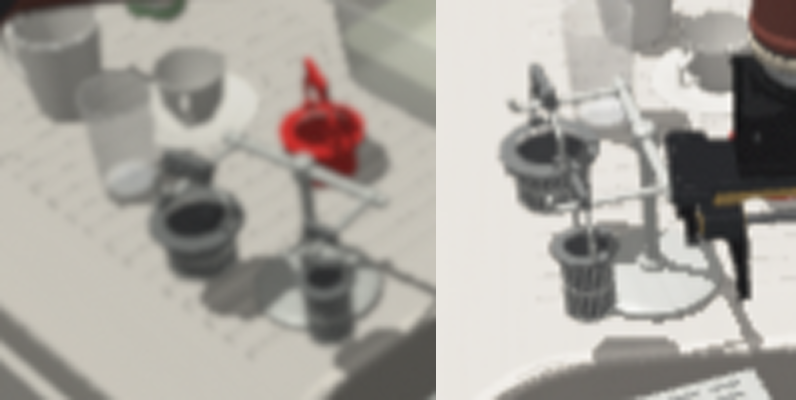

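The crop confirms the grey wide strainer on the far (+y) hook. Its grip is near (0.44, 0.36, 0.16), and the stand is yawed about +0.2 rad. I'll move above and short of it for a wrist view.

```bash
python3 -c "
import plant;print([x for x in dir(plant) if x[0]!='_']); print(getattr(plant,'hold_point_z',None))"
python3 -m creep '[{"tx":-80,"ty":0,"tz":0,"yaw":0,"jaw":0},{"tx":-80,"ty":-60,"tz":-60,"yaw":-0.1,"jaw":0},{"tx":-80,"ty":-100,"tz":-110,"yaw":-0.2,"jaw":0},{"tx":-80,"ty":-130,"tz":-160,"yaw":-0.2,"jaw":0},{"tx":-80,"ty":-160,"tz":-210,"yaw":-0.2,"jaw":0},{"tx":-80,"ty":-185,"tz":-260,"yaw":-0.2,"jaw":0},{"tx":-80,"ty":-185,"tz":-300,"yaw":-0.2,"jaw":0},{"tx":-80,"ty":-185,"tz":-300,"yaw":-0.2,"jaw":0}]'
python3 - <<'E'
from h import *
n="wrist";c=calibration(n);p,d=capture(n);cv2.imwrite("pics/w1.png",p);np.save("w1d.npy",d);np.save("w1c.npy",c,allow_pickle=True)
for t in ["bail_grip","strainer","hook_left","hook_right","drip_stand","slim_strainer"]:
    for m in mark_of(t,n)[:3]:
        u,v=m["centre"];print(t,round(m["p"],2),round(u),round(v),at_d(c,u,v,d[int(v),int(u)]).round(3),at_z(c,u,v,.16).round(3),at_z(c,u,v,.05).round(3))
print(get_state()["tcp_pos"])
E
```

```text
['PlanningError', 'calibration', 'capture', 'get_state', 'hold_point_z', 'job_done', 'mark_of', 'outline_of']
0.0187
clock: 2.65
tcp_pos: [0.4388, 0.3028, 0.3026]
eef_rot: [1.058, 1.3, -1.057]
wrist_force: [0.7, -0.7, 0.2]
grip_width: 0.0871
bail_grip 0.65 526 102 [0.642 0.433 0.118] [0.615 0.427 0.16 ] [0.685 0.442 0.05 ]
bail_grip 0.64 334 128 [0.442 0.366 0.177] [0.443 0.365 0.16 ] [0.45  0.358 0.05 ]
strainer 0.94 330 123 [0.437 0.37  0.177] [0.438 0.369 0.16 ] [0.444 0.363 0.05 ]
strainer 0.73 479 102 [0.647 0.433 0.004] [0.571 0.417 0.16 ] [0.624 0.428 0.05 ]
hook_left 0.97 327 129 [0.436 0.364 0.175] [0.437 0.363 0.16 ] [0.442 0.355 0.05 ]
hook_right 0.98 324 266 [0.463 0.226 0.17 ] [0.465 0.221 0.16 ] [0.48  0.162 0.05 ]
drip_stand 0.8 371 168 [0.517 0.313 0.02 ] [0.487 0.335 0.16 ] [0.511 0.317 0.05 ]
slim_strainer 0.77 321 226 [0.46  0.235 0.081] [0.452 0.265 0.16 ] [0.463 0.222 0.05 ]
[0.44051091 0.29886838 0.3025616 ]
```

View pics/w1.png

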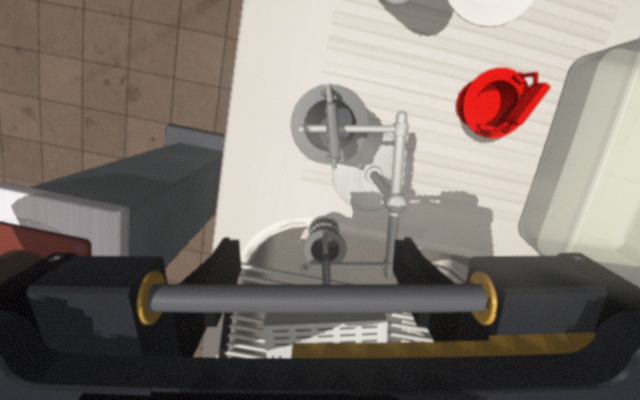

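The wrist view shows the strainer's bail and grip at (334,128) on the far hook, peg along the picture's x. The slim strainer is at (324,240), and the red one well off at (500,100). Next I'll fit the bail in the depth image.

```bash
python3 - <<'E'
from h import *
c=np.load("w1c.npy",allow_pickle=True).item();d=np.load("w1d.npy");P=cloud(c,d)
def sel(x0,y0,r,lo,hi): return (np.hypot(P[...,0]-x0,P[...,1]-y0)<r)&(P[...,2]>lo)&(P[...,2]<hi)
m=sel(.44,.366,.06,.166,.2);q=P[m];print("grip top",len(q),q.mean(0).round(4),np.percentile(q[:,2],[5,50,95]).round(4))
r=cv2.minAreaRect(q[:,:2].astype(np.float32));print(r, cv2.boxPoints(r).round(3).tolist())
for lo,hi in [(.135,.16)]:
  for nm,(x,y) in dict(pegL=(.44,.366),pegR=(.46,.225)).items():
    q=P[sel(x,y,.075,lo,hi)];r=cv2.minAreaRect(q[:,:2].astype(np.float32));print(nm,len(q),np.percentile(q[:,2],[5,50,95]).round(4),r)
q=P[sel(.44,.366,.1,.085,.115)];print("flange",len(q),cv2.minEnclosingCircle(q[:,:2].astype(np.float32)),np.median(q[:,2]))
a=P[168:172,394:398].reshape(-1,3).mean(0);
print("bar pts",[P[v,u].round(4).tolist() for v,u in [(120,402),(150,399),(190,397),(240,391),(268,388)]])
E
```

```text
grip top 651 [0.4405 0.3648 0.1766] [0.1728 0.1769 0.1784]
((0.4409554600715637, 0.3642972409725189), (0.010817471891641617, 0.04971595108509064), 17.099472045898438) [[0.42800000309944153, 0.38600000739097595], [0.4429999887943268, 0.33899998664855957], [0.453000009059906, 0.34200000762939453], [0.4390000104904175, 0.38999998569488525]]
pegL 1282 [0.1467 0.1516 0.1556] ((0.462332546710968, 0.3611120879650116), (0.0762554258108139, 0.10434366017580032), 82.52595520019531)
pegR 708 [0.1462 0.151  0.155 ] ((0.4856638014316559, 0.2335076630115509), (0.09663514792919159, 0.03943812474608421), 6.562115669250488)
flange 2564 ((0.4632275402545929, 0.3484213948249817), 0.07097555696964264) 0.10535968925262579
bar pts [[0.5056, 0.3856, 0.1538], [0.5107, 0.3572, 0.1539], [0.5204, 0.3171, 0.1527], [0.5297, 0.2619, 0.1527], [0.5354, 0.2289, 0.1537]]
```

```bash
cat >> h.py <<'E'
def delta(target,yawz=None):
    s=get_state();M=R.from_rotvec(s["eef_rot"]).as_matrix()
    a=np.arctan2(M[1,1],M[0,1])
    print("tool d mm",(M.T@(np.array(target)-s["tcp_pos"])*1e3).round(1),"jaw dir",round(a,3),"yaw",None if yawz is None else round(-(yawz-a),3),"clock",s["clock"],"tilt",M[:,0].round(4))
E
python3 - <<'E'
from h import *
delta([.441,.3645,.1645],.298)
E
```

```text
tool d mm [138.   13.4 -64.3] jaw dir 0.198 yaw -0.1 clock 3.0 tilt [ 0.e+00 -2.e-04 -1.e+00]
```

```bash
python3 -m creep '[{"tx":0,"ty":13,"tz":-50,"yaw":-0.1,"jaw":0},{"tx":40,"ty":13.4,"tz":-64.3,"yaw":-0.1,"jaw":0},{"tx":80,"ty":13.4,"tz":-64.3,"yaw":-0.1,"jaw":0},{"tx":110,"ty":13.4,"tz":-64.3,"yaw":-0.1,"jaw":0},{"tx":110,"ty":13.4,"tz":-64.3,"yaw":-0.1,"jaw":0}]'
python3 - <<'E'
from h import *
n="wrist";c=calibration(n);p,d=capture(n);P=cloud(c,d)
m=(np.hypot(P[...,0]-.441,P[...,1]-.3645)<.05)&(P[...,2]>.166)&(P[...,2]<.19)
q=P[m];print(len(q))
if len(q)>20: print(cv2.minAreaRect(q[:,:2].astype(np.float32)),np.percentile(q[:,2],[5,50,95]))
delta([.441,.3645,.1645],.298)
cv2.imwrite("pics/w2.png",p)
E
```

```text
clock: 3.62
tcp_pos: [0.439, 0.3639, 0.1896]
eef_rot: [0.982, 1.338, -0.991]
wrist_force: [0.6, -0.8, 0.1]
grip_width: 0.0871
1336
((0.44384512305259705, 0.36638349294662476), (0.09177058190107346, 0.04836621880531311), 35.4011344909668) [0.17043458 0.17697694 0.17825071]
tool d mm [27.5  0.7  0.4] jaw dir 0.299 yaw 0.001 clock 3.675 tilt [-0.0019 -0.0012 -1.    ]
```

```bash
python3 -m creep '[{"tx":15,"ty":0.7,"tz":0,"yaw":0,"jaw":0},{"tx":27.5,"ty":0.7,"tz":0,"yaw":0,"jaw":0},{"tx":27.5,"ty":0.7,"tz":0,"yaw":0,"jaw":0.5},{"tx":27.5,"ty":0.7,"tz":0,"yaw":0,"jaw":0.75},{"tx":27.5,"ty":0.7,"tz":0,"yaw":0,"jaw":1},{"tx":27.5,"ty":0.7,"tz":0,"yaw":0,"jaw":1},{"tx":27.5,"ty":0.7,"tz":0,"yaw":0,"jaw":1},{"tx":27.5,"ty":0.7,"tz":0,"yaw":0,"jaw":1}]'
python3 - <<'E'
from h import *
n="wrist";p,d=capture(n);cv2.imwrite("pics/w3.png",p);s=get_state();print(s["grip_width"],s["tcp_pos"],s["wrist_force"])
E
```

```text
clock: 4.68
tcp_pos: [0.4411, 0.3659, 0.1651]
eef_rot: [0.986, 1.336, -0.985]
wrist_force: [0.5, -0.4, 1.0]
grip_width: 0.035
0.031073882525532694 [0.44104059 0.36590388 0.16508897] [ 0.09835645 -0.25422015  0.94447426]
```

View pics/w3.png

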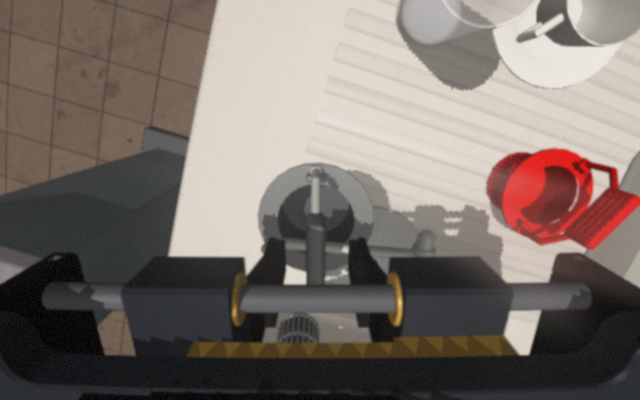

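The fingers are still closing, with the grip centred between them at about (315,230). I'll finish the closure, then lift 22 mm.

```bash
python3 -m creep '[{"tx":0,"ty":0,"tz":0,"yaw":0,"jaw":1},{"tx":0,"ty":0,"tz":0,"yaw":0,"jaw":1},{"tx":0,"ty":0,"tz":0,"yaw":0,"jaw":1},{"tx":0,"ty":0,"tz":0,"yaw":0,"jaw":1},{"tx":0,"ty":0,"tz":0,"yaw":0,"jaw":1}]'
python3 -m creep '[{"tx":-5,"ty":0,"tz":0,"yaw":0,"jaw":1},{"tx":-12,"ty":0,"tz":0,"yaw":0,"jaw":1},{"tx":-18,"ty":0,"tz":0,"yaw":0,"jaw":1},{"tx":-23,"ty":0,"tz":0,"yaw":0,"jaw":1},{"tx":-23,"ty":0,"tz":0,"yaw":0,"jaw":1}]'
```

```text
clock: 5.35
tcp_pos: [0.441, 0.3659, 0.1651]
eef_rot: [0.985, 1.336, -0.985]
wrist_force: [-0.3, -0.6, 0.8]
grip_width: 0.0094
clock: 5.98
tcp_pos: [0.4414, 0.3661, 0.1887]
eef_rot: [0.986, 1.336, -0.984]
wrist_force: [-0.6, -0.8, -4.9]
grip_width: 0.0099
```

```bash
python3 -m creep '[{"tx":0,"ty":-12,"tz":-1,"yaw":0,"jaw":1},{"tx":0,"ty":-26,"tz":-3,"yaw":0,"jaw":1},{"tx":0,"ty":-42,"tz":-5,"yaw":0,"jaw":1},{"tx":0,"ty":-60,"tz":-7,"yaw":0,"jaw":1},{"tx":0,"ty":-78,"tz":-9,"yaw":0,"jaw":1},{"tx":0,"ty":-88,"tz":-10,"yaw":0,"jaw":1},{"tx":-30,"ty":-90,"tz":-10,"yaw":0,"jaw":1},{"tx":-60,"ty":-90,"tz":-10,"yaw":0,"jaw":1}]'
python3 -m creep '[{"tx":-40,"ty":0,"tz":0,"yaw":0,"jaw":1},{"tx":-70,"ty":0,"tz":0,"yaw":0,"jaw":1},{"tx":-70,"ty":0,"tz":0,"yaw":0,"jaw":1}]'
python3 - <<'E'
from h import *
for n in ["scene","side"]:
  c=calibration(n);p,d=capture(n);cv2.imwrite(f"pics/{n}3.png",p);P=cloud(c,d);np.save(n+"3P.npy",P)
  for t in ["well","filter_tray","strainer"]:
    for m in mark_of(t,n)[:3]:
      u,v=m["centre"];print(n,t,round(m["p"],2),u,v,at_z(c,u,v,.054).round(4))
  o=outline_of("filter_tray",n)
  if o:
    q=P[o[0]["mask"]];z=q[:,2];print(o[0]["p"],len(q),np.percentile(z,[10,25,50,75,90]).round(3))
    q=q[(z>np.percentile(z,75)-.02)&(z<np.percentile(z,75)+.02)]
    print(cv2.minAreaRect(q[:,:2].astype(np.float32)))
delta([.53,-.025,.3],0)
E
python3 -c "
import cv2,numpy as np
a=cv2.imread('pics/scene3.png')[130:330,150:450];b=cv2.imread('pics/side3.png')[80:280,200:450]
cv2.imwrite('pics/c3.png',np.hstack([cv2.resize(a,(435,290)),cv2.resize(b,(362,290))]))"
```

```text
clock: 6.98
tcp_pos: [0.3512, 0.3486, 0.2484]
eef_rot: [0.985, 1.337, -0.986]
wrist_force: [-0.5, 0.2, -4.6]
grip_width: 0.0095
clock: 7.35
tcp_pos: [0.353, 0.3497, 0.3209]
eef_rot: [0.99, 1.334, -0.98]
wrist_force: [1.5, 0.4, -5.4]
grip_width: 0.0096
scene well 0.91 307.5 225.4 [ 0.5269 -0.0248  0.054 ]
scene filter_tray 0.93 309.8 234.3 [ 0.5051 -0.0547  0.054 ]
scene filter_tray 0.36 180.4 155.3 [0.4616 0.5317 0.054 ]
scene strainer 0.87 177.9 155.8 [0.4538 0.5359 0.054 ]
scene strainer 0.66 240.8 153.7 [0.6152 0.382  0.054 ]
0.98 4251 [0.027 0.058 0.062 0.064 0.066]
((0.5251391530036926, -0.03666478395462036), (0.19737742841243744, 0.23429089784622192), 14.313908576965332)
side well 0.98 294.1 219.8 [ 0.5351 -0.03    0.054 ]
side filter_tray 0.56 294.2 232.3 [ 0.5314 -0.0804  0.054 ]
side strainer 0.89 313.7 138.3 [0.6358 0.3677 0.054 ]
0.63 103 [-0.006  0.276  0.313  0.325  0.33 ]
((0.35554182529449463, 0.3410916328430176), (0.050946272909641266, 0.021309638395905495), 86.46419525146484)
tool d mm [ 17.4  59.7 409.7] jaw dir 0.3 yaw 0.3 clock 7.85 tilt [-9.e-04 -6.e-04 -1.e+00]
```

View pics/c3.png

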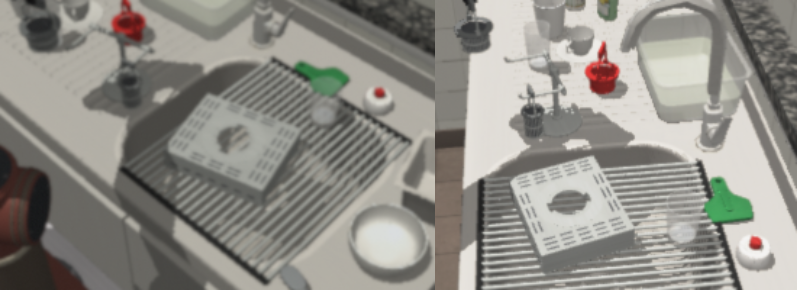

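Crops: the strainer is held clear at top left, the slim strainer is still hanging and the tray is empty. The tray top is at z≈0.064, turned about 14°. I'll carry it over and past the well, so the wrist camera sees the opening unobstructed.

```bash
python3 -m creep '[{"tx":0,"ty":2,"tz":20,"yaw":0,"jaw":1},{"tx":0,"ty":6,"tz":60,"yaw":0,"jaw":1},{"tx":0,"ty":10,"tz":110,"yaw":0.01,"jaw":1},{"tx":0,"ty":14,"tz":160,"yaw":0.02,"jaw":1},{"tx":0,"ty":18,"tz":210,"yaw":0.02,"jaw":1},{"tx":0,"ty":22,"tz":260,"yaw":0.03,"jaw":1},{"tx":0,"ty":26,"tz":310,"yaw":0.04,"jaw":1},{"tx":0,"ty":30,"tz":360,"yaw":0.05,"jaw":1}]'
python3 -m creep '[{"tx":-5,"ty":5,"tz":50,"yaw":0,"jaw":1},{"tx":-10,"ty":9,"tz":95,"yaw":0,"jaw":1},{"tx":-10,"ty":12,"tz":135,"yaw":0,"jaw":1},{"tx":-10,"ty":14,"tz":165,"yaw":0,"jaw":1},{"tx":-10,"ty":15,"tz":177,"yaw":0,"jaw":1},{"tx":-10,"ty":15,"tz":177,"yaw":0,"jaw":1},{"tx":-10,"ty":15,"tz":177,"yaw":0,"jaw":1}]'
python3 - <<'E'
from h import *
n="wrist";c=calibration(n);p,d=capture(n);cv2.imwrite("pics/w4.png",p);np.save("w4d.npy",d);np.save("w4c.npy",c,allow_pickle=True)
for t in ["well","strainer","bail_grip"]:
    for m in mark_of(t,n)[:2]:
        u,v=m["centre"];print(t,round(m["p"],2),u,v,at_z(c,u,v,.064).round(4))
P=cloud(c,d);m=(abs(P[...,2]-.064)<.008)&(np.hypot(P[...,0]-.525,P[...,1]+.035)<.17)
q=P[m];z0=np.median(q[:,2]);print("top z",z0,len(q));q=q[abs(q[:,2]-z0)<.006]
r=cv2.minAreaRect(q[:,:2].astype(np.float32));print(r)
delta([.53,-.025,.3],.25)
E
```

```text
clock: 8.85
tcp_pos: [0.4876, 0.0122, 0.3181]
eef_rot: [1.024, 1.317, -1.023]
wrist_force: [0.8, 0.9, -4.7]
grip_width: 0.0097
clock: 9.72
tcp_pos: [0.5453, -0.1528, 0.3281]
eef_rot: [1.023, 1.318, -1.022]
wrist_force: [-0.2, 0.5, -4.0]
grip_width: 0.0099
strainer 0.88 319.3 200.9 [ 0.5618 -0.2001  0.064 ]
bail_grip 0.77 315.2 257.3 [ 0.5781 -0.2873  0.064 ]
top z 0.06456738806867401 21665
((0.5320466756820679, -0.05066484957933426), (0.19156524538993835, 0.20154507458209991), 14.676802635192871)
tool d mm [  28.3   16.9 -127.9] jaw dir 0.251 yaw 0.001 clock 9.925 tilt [ 3.e-04  1.e-04 -1.e+00]
```

View pics/w4.png

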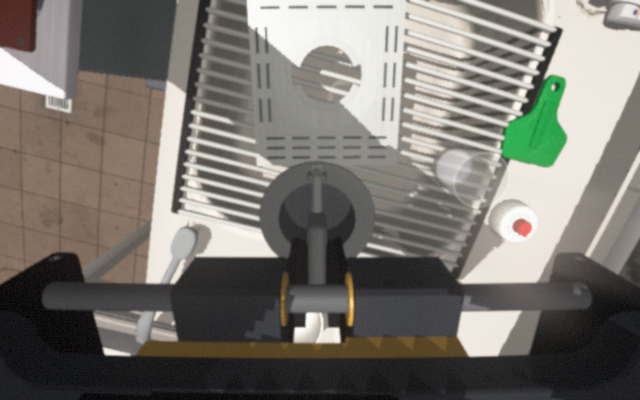

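Wrist view: the opening is at about (331,74), the tray's edges run nearly along the picture, and the held strainer hangs straight at (317,213). I'll fit the opening and the flange by depth.

```bash
python3 - <<'E'
from h import *
from scipy.optimize import least_squares
c=np.load("w4c.npy",allow_pickle=True).item();d=np.load("w4d.npy");P=cloud(c,d)
z0=.0645
# points below the top plane inside hole: use ray hit at plane z0 for classification
f=200/np.tan(np.radians(c["fov_y"])/2)
v,u=np.mgrid[0:400,0:640]
rays=(P-c["xyz"]); Q=np.array(c["xyz"])+rays*((z0-c["xyz"][2])/rays[...,2:3])
cen=at_z(c,331,74,z0)[:2];print("cen guess",cen)
low=(P[...,2]<z0-.012)&(d>0)&(np.hypot(Q[...,0]-cen[0],Q[...,1]-cen[1])<.05)
n,l,st,ct=cv2.connectedComponentsWithStats(low.astype(np.uint8));k=l[74,331] or 1+np.argmax(st[1:,4]);
m=(l==k);h=Q[m][:,:2];print("hole px",st[k],"centroid",h.mean(0).round(4))
# boundary radius vs angle
cnt=max(cv2.findContours(m.astype(np.uint8),0,1)[0],key=len)[:,0]
b=Q[cnt[:,1],cnt[:,0],:2]
s=least_squares(lambda x:np.hypot(b[:,0]-x[0],b[:,1]-x[1])-.035,cen,loss="soft_l1",f_scale=.001).x
a=np.degrees(np.arctan2(b[:,1]-s[1],b[:,0]-s[0]));r=np.hypot(*(b-s).T)
print("circle",s.round(4));o=np.argsort(a)
print([(int(x),round(y*1e3,1)) for x,y in zip(a[o],r[o])][::3])
# tray long edges
top=(abs(P[...,2]-z0)<.006)
L=[];Rr=[]
for row in range(10,150,4):
    xs=np.where(top[row,235:420])[0]+235
    L.append(Q[row,xs.min(),:2]);Rr.append(Q[row,xs.max(),:2])
for E in (L,Rr):
    E=np.array(E,np.float32);vx,vy,x0,y0=cv2.fitLine(E,cv2.DIST_HUBER,0,.001,.001).ravel()
    if vy<0: vx,vy=-vx,-vy
    print("edge yaw",np.arctan2(-vx,vy).round(4),"signed dist of hole",((s[0]-x0)*vy-(s[1]-y0)*vx).round(4))
# flange of held strainer
t=get_state()["tcp_pos"]
m=(abs(P[...,2]-(t[2]-.06))<.008)&(np.hypot(P[...,0]-t[0],P[...,1]-t[1])<.06);q=P[m]
zf=np.median(q[:,2]);print("flange z",zf,"expect",t[2]-.061,len(q))
e=q[abs(q[:,2]-zf)<.004][:,:2]
hull=cv2.convexHull(e.astype(np.float32))[:,0]
hull=hull[hull[:,1]>t[1]-.01]
s2=least_squares(lambda x:np.hypot(hull[:,0]-x[0],hull[:,1]-x[1])-.044,t[:2],loss="soft_l1",f_scale=.001).x
print("flange centre",s2.round(4),"tcp",t.round(4))
E
```

```text
cen guess [ 0.53400493 -0.03400817]
hole px [ 292   46   70   58 2806] centroid [ 0.5283 -0.0363]
circle [ 0.5283 -0.0368]
[(-179, np.float64(44.1)), (-175, np.float64(43.5)), (-170, np.float64(43.1)), (-165, np.float64(43.0)), (-161, np.float64(43.2)), (-156, np.float64(42.4)), (-151, np.float64(43.3)), (-148, np.float64(37.1)), (-148, np.float64(39.9)), (-143, np.float64(34.4)), (-136, np.float64(34.8)), (-128, np.float64(33.7)), (-120, np.float64(34.2)), (-111, np.float64(34.5)), (-104, np.float64(34.5)), (-97, np.float64(33.9)), (-90, np.float64(33.9)), (-83, np.float64(34.3)), (-77, np.float64(34.0)), (-70, np.float64(34.0)), (-64, np.float64(33.4)), (-57, np.float64(34.3)), (-50, np.float64(33.4)), (-43, np.float64(34.2)), (-35, np.float64(34.4)), (-27, np.float64(34.4)), (-21, np.float64(34.8)), (-14, np.float64(34.9)), (-7, np.float64(34.4)), (-2, np.float64(44.0)), (-1, np.float64(38.4)), (0, np.float64(35.6)), (2, np.float64(44.2)), (7, np.float64(44.7)), (11, np.float64(44.3)), (16, np.float64(44.1)), (20, np.float64(44.2)), (25, np.float64(43.4)), (28, np.float64(43.9)), 
[... 273 characters left out ...]
loat64(33.4)), (100, np.float64(34.1)), (107, np.float64(34.0)), (113, np.float64(33.3)), (120, np.float64(32.9)), (126, np.float64(33.1)), (132, np.float64(34.7)), (139, np.float64(34.7)), (146, np.float64(35.2)), (153, np.float64(34.6)), (161, np.float64(34.6)), (167, np.float64(33.9)), (174, np.float64(34.8)), (178, np.float64(43.2)), (178, np.float64(40.5))]
edge yaw 0.2594 signed dist of hole 0.0943
edge yaw 0.2607 signed dist of hole -0.0945
flange z 0.2684742456987005 expect 0.2672812637454278 4484
flange centre [ 0.5456 -0.1536] tcp [ 0.5454 -0.1531  0.3283]<stdin>:8: RuntimeWarning: divide by zero encountered in divide
<stdin>:8: RuntimeWarning: invalid value encountered in multiply
```

```bash
python3 - <<'E'
from h import *
delta([.5281,-.0363,.195],.258)
E
```

```text
tool d mm [ 133.3   12.2 -117.4] jaw dir 0.251 yaw -0.007 clock 9.925 tilt [ 3.e-04  1.e-04 -1.e+00]
```

```bash
python3 -m creep '[{"tx":0,"ty":3,"tz":-30,"yaw":-0.007,"jaw":1},{"tx":15,"ty":7,"tz":-70,"yaw":-0.007,"jaw":1},{"tx":50,"ty":11,"tz":-105,"yaw":-0.007,"jaw":1},{"tx":90,"ty":12.2,"tz":-117.4,"yaw":-0.007,"jaw":1},{"tx":120,"ty":12.2,"tz":-117.4,"yaw":-0.007,"jaw":1},{"tx":133,"ty":12.2,"tz":-117.4,"yaw":-0.007,"jaw":1},{"tx":133,"ty":12.2,"tz":-117.4,"yaw":-0.007,"jaw":1},{"tx":133,"ty":12.2,"tz":-117.4,"yaw":-0.007,"jaw":1}]'
python3 - <<'E'
from h import *
delta([.5281,-.0363,.1293],.258)
E
```

```text
clock: 10.92
tcp_pos: [0.5294, -0.0376, 0.1969]
eef_rot: [1.019, 1.317, -1.017]
wrist_force: [-0.1, -0.5, -3.6]
grip_width: 0.0096
tool d mm [67.5 -1.1 -1.7] jaw dir 0.257 yaw -0.001 clock 10.925 tilt [ 2.8e-03 -6.0e-04 -1.0e+00]
```

```bash
python3 -m creep '[{"tx":10,"ty":0,"tz":0,"yaw":0,"jaw":1},{"tx":25,"ty":0,"tz":0,"yaw":0,"jaw":1},{"tx":40,"ty":0,"tz":0,"yaw":0,"jaw":1},{"tx":48,"ty":0,"tz":0,"yaw":0,"jaw":1},{"tx":50,"ty":0,"tz":0,"yaw":0,"jaw":1},{"tx":50,"ty":0,"tz":0,"yaw":0,"jaw":1}]'
python3 - <<'E'
from h import *
n="wrist";c=calibration(n);p,d=capture(n);cv2.imwrite("pics/w5.png",p[:,100:540])
delta([.5281,-.0363,.1293],.258);s=get_state();print(s["wrist_force"],s["tcp_pos"])
E
```

```text
clock: 11.68
tcp_pos: [0.5284, -0.0373, 0.1451]
eef_rot: [1.018, 1.32, -1.018]
wrist_force: [-1.0, -0.0, -4.1]
grip_width: 0.0093
tool d mm [16.2 -0.3 -1.1] jaw dir 0.257 yaw -0.001 clock 11.725 tilt [ 8.e-04 -2.e-04 -1.e+00]
[-0.14847477  0.00675822 -4.75416566] [ 0.52862984 -0.03729179  0.14547009]
```

View pics/w5.png

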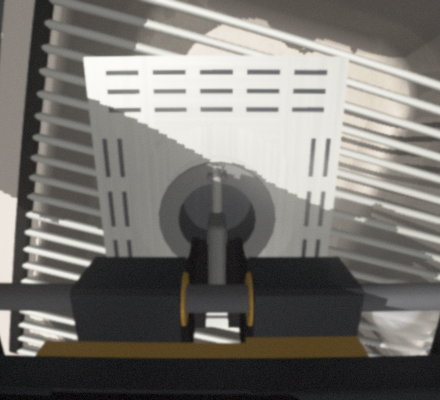

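The picture shows the strainer centred and upright over the opening (flange at about (217,210)), with no contact force yet (still -4.5 N). I'll shift 1 mm and lower it to seat.

```bash
python3 -m creep '[{"tx":2,"ty":0,"tz":-0.8,"yaw":0,"jaw":1},{"tx":5,"ty":0,"tz":-0.8,"yaw":0,"jaw":1},{"tx":8,"ty":0,"tz":-0.8,"yaw":0,"jaw":1},{"tx":11,"ty":0,"tz":-0.8,"yaw":0,"jaw":1},{"tx":11,"ty":0,"tz":-0.8,"yaw":0,"jaw":1}]'
```

```text
clock: 12.35
tcp_pos: [0.5277, -0.0364, 0.1336]
eef_rot: [1.018, 1.321, -1.018]
wrist_force: [0.5, -0.6, -4.5]
grip_width: 0.0095
```

```bash
python3 -m creep '[{"tx":1.5,"ty":0,"tz":0,"yaw":0,"jaw":1},{"tx":3,"ty":0,"tz":0,"yaw":0,"jaw":1},{"tx":4,"ty":0,"tz":0,"yaw":0,"jaw":1},{"tx":4,"ty":0,"tz":0,"yaw":0,"jaw":1}]'
```

```text
clock: 12.85
tcp_pos: [0.5281, -0.0365, 0.1301]
eef_rot: [1.018, 1.32, -1.018]
wrist_force: [-0.3, -0.5, -4.4]
grip_width: 0.0094
```

```bash
python3 -m creep '[{"tx":0.5,"ty":0,"tz":0,"yaw":0,"jaw":1},{"tx":1,"ty":0,"tz":0,"yaw":0,"jaw":1},{"tx":1,"ty":0,"tz":0,"yaw":0,"jaw":1}]'
```

```text
clock: 13.22
tcp_pos: [0.5283, -0.0363, 0.1297]
eef_rot: [1.018, 1.319, -1.017]
wrist_force: [-1.3, 1.5, 1.9]
grip_width: 0.0095
```

```bash
python3 -m creep '[{"tx":0,"ty":0,"tz":0,"yaw":0.05,"jaw":1},{"tx":0,"ty":0,"tz":0,"yaw":0.13,"jaw":1},{"tx":0,"ty":0,"tz":0,"yaw":0.21,"jaw":1},{"tx":0,"ty":0,"tz":0,"yaw":0.29,"jaw":1},{"tx":0,"ty":0,"tz":0,"yaw":0.35,"jaw":1},{"tx":0,"ty":0,"tz":0,"yaw":0.35,"jaw":1}]'
python3 - <<'E'
from h import *
delta([.5281,-.0363,.1293],.258);s=get_state();print(s["wrist_force"],s["torque"])
E
```

```text
clock: 13.98
tcp_pos: [0.5288, -0.0369, 0.1295]
eef_rot: [1.277, 1.162, -1.276]
wrist_force: [1.3, -0.4, -1.1]
grip_width: 0.0097
tool d mm [ 0.2 -0.7 -0.5] jaw dir -0.092 yaw -0.35 clock 13.975 tilt [ 1.8e-03 -8.0e-04 -1.0e+00]
[ 1.29034861 -0.39078414 -1.07233339] [-0.2060819  -0.28951974 -0.02686234]
```

```bash
python3 -m creep '[{"tx":0,"ty":0,"tz":0,"yaw":0.08,"jaw":1},{"tx":0,"ty":0,"tz":0,"yaw":0.18,"jaw":1},{"tx":0,"ty":0,"tz":0,"yaw":0.28,"jaw":1},{"tx":0,"ty":0,"tz":0,"yaw":0.38,"jaw":1},{"tx":0,"ty":0,"tz":0,"yaw":0.48,"jaw":1},{"tx":0,"ty":0,"tz":0,"yaw":0.56,"jaw":1},{"tx":0,"ty":0,"tz":0,"yaw":0.62,"jaw":1},{"tx":0,"ty":0,"tz":0,"yaw":0.62,"jaw":1}]'
python3 - <<'E'
from h import *
delta([.5281,-.0363,.1293],.258);s=get_state();print(s["wrist_force"],s["torque"])
E
python3 -m creep '[{"tx":0,"ty":0,"tz":0,"yaw":0.04,"jaw":1},{"tx":0,"ty":0,"tz":0,"yaw":0.08,"jaw":1},{"tx":0,"ty":0,"tz":0,"yaw":0.08,"jaw":1}]'
python3 - <<'E'
from h import *
delta([.5281,-.0363,.1293],.258);s=get_state();print(s["wrist_force"],s["torque"])
E
```

```text
clock: 14.98
tcp_pos: [0.5286, -0.0369, 0.1295]
eef_rot: [1.711, 0.783, -1.71]
wrist_force: [0.2, -1.8, 0.7]
grip_width: 0.0097
tool d mm [ 0.2 -0.7 -0.2] jaw dir -0.711 yaw -0.969 clock 14.975 tilt [ 1.2e-03 -9.0e-04 -1.0e+00]
[ 0.19944228 -1.76204417  0.71592398] [-0.37616422 -0.13960391 -0.04536047]
clock: 15.35
tcp_pos: [0.529, -0.0365, 0.1297]
eef_rot: [1.765, 0.724, -1.761]
wrist_force: [2.5, 1.0, 0.5]
grip_width: 0.0095
tool d mm [ 0.4 -0.8  0.5] jaw dir -0.791 yaw -1.049 clock 15.35 tilt [ 2.4e-03 -2.0e-04 -1.0e+00]
[2.50380899 1.01959223 0.5425034 ] [-0.01601435 -0.54574002  0.14178514]
```

Total turn is 1.049 rad with the moment about z rising, so it is against the stop. Now I'll open, lift away and look.

```bash
python3 -m creep '[{"tx":0,"ty":0,"tz":0,"yaw":0.08,"jaw":0.65},{"tx":0,"ty":0,"tz":0,"yaw":0.08,"jaw":0.65},{"tx":0,"ty":0,"tz":0,"yaw":0.08,"jaw":0.65},{"tx":0,"ty":0,"tz":0,"yaw":0.08,"jaw":0.65},{"tx":-10,"ty":0,"tz":0,"yaw":0.08,"jaw":0.65},{"tx":-40,"ty":0,"tz":0,"yaw":0.08,"jaw":0.65},{"tx":-80,"ty":0,"tz":0,"yaw":0.08,"jaw":0.65},{"tx":-100,"ty":0,"tz":0,"yaw":0.08,"jaw":0.8}]' | tail -1
```

```text
grip_width: 0.0258
```

I wrongly carried over the 0.08 yaw: it is relative to the call's start, so it pushed a little against the stop while releasing. I'll check the result by picture.

```bash
python3 -m creep '[{"tx":-20,"ty":0,"tz":-80,"yaw":0,"jaw":1},{"tx":-20,"ty":0,"tz":60,"yaw":0,"jaw":1},{"tx":-20,"ty":0,"tz":70,"yaw":0,"jaw":1},{"tx":-20,"ty":0,"tz":70,"yaw":0,"jaw":1},{"tx":-20,"ty":0,"tz":70,"yaw":0,"jaw":1},{"tx":-20,"ty":0,"tz":70,"yaw":0,"jaw":1}]'
python3 - <<'E'
from h import *
n="wrist";c=calibration(n);p,d=capture(n);P=cloud(c,d);cv2.imwrite("pics/w6.png",p)
w=np.array([.5283,-.0368]);rr=np.hypot(P[...,0]-w[0],P[...,1]-w[1])
q=P[(rr<.05)&(P[...,2]>.13)&(P[...,2]<.16)]
print("grip top",len(q),q.mean(0).round(4),cv2.minAreaRect(q[:,:2].astype(np.float32)))
q=P[(rr>.034)&(rr<.043)&(P[...,2]>.055)&(P[...,2]<.085)];A=np.c_[q[:,:2]-w,np.ones(len(q))];k=np.linalg.lstsq(A,q[:,2],rcond=None)[0];print("flange plane",k.round(4),"expect .0695",len(q))
q=P[(rr>.055)&(rr<.075)&(abs(P[...,2]-.0645)<.006)];print("tray z",np.median(q[:,2]))
delta([w[0],w[1],.15],-.79)
c=calibration("side");print("glass",at_z(c,372,244,.01))
E
```

```text
clock: 17.1
tcp_pos: [0.4752, -0.0811, 0.2496]
eef_rot: [1.818, 0.661, -1.815]
wrist_force: [0.7, -0.3, 0.4]
grip_width: 0.0003
grip top 745 [ 0.5281 -0.0363  0.1407] ((0.527543306350708, -0.0369206927716732), (0.04970124736428261, 0.010776286013424397), 45.60142135620117)
flange plane [ 0.001  -0.0015  0.07  ] expect .0695 1899
tray z 0.06468809233855971
tool d mm [ 99.5   0.4 -69. ] jaw dir -0.872 yaw -0.082 clock 17.15 tilt [ 8.e-04  0.e+00 -1.e+00]
glass [ 0.75429001 -0.11241735  0.01      ]
```

View pics/w6.png

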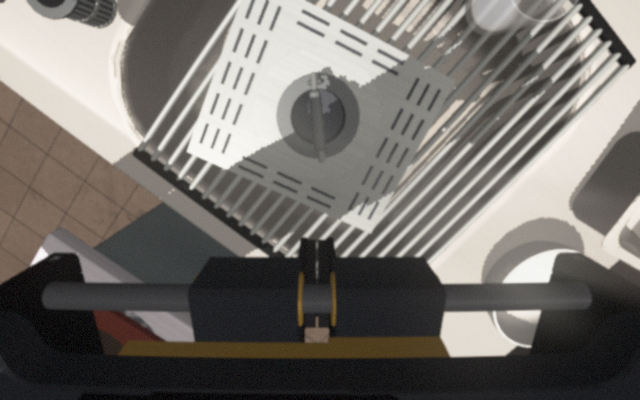

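The picture shows the strainer seated in the opening at (317,115) with its bail upright, the flange flat at z 0.070, turned 1.035 rad and centred. I'll close the fingers and fold the bail towards -tool y, away from the glass.

```bash
python3 - <<'E'
from h import *
u=np.array([np.cos(-.78),np.sin(-.78)]);w=np.array([.528,-.0366])
delta([*(w+.034*u),.17],-.78)
E
```

```text
tool d mm [ 79.5  33.9 -72.1] jaw dir -0.872 yaw -0.092 clock 17.15 tilt [ 8.e-04  0.e+00 -1.e+00]
```

```bash
python3 -m creep '[{"tx":30,"ty":34,"tz":-10,"yaw":-0.04,"jaw":1},{"tx":60,"ty":34,"tz":-50,"yaw":-0.092,"jaw":1},{"tx":79.5,"ty":34,"tz":-72,"yaw":-0.092,"jaw":1},{"tx":79.5,"ty":34,"tz":-72,"yaw":-0.092,"jaw":1},{"tx":105,"ty":34,"tz":-69,"yaw":-0.092,"jaw":1},{"tx":125,"ty":34,"tz":-69,"yaw":-0.092,"jaw":1},{"tx":125,"ty":34,"tz":-69,"yaw":-0.092,"jaw":1}]'
python3 - <<'E'
from h import *
u=np.array([np.cos(-.78),np.sin(-.78)]);w=np.array([.528,-.0366])
for Y,Z in [(20,.1255),(3.5,.1265),(-11.9,.1217),(-25,.1116),(-31.7,.1029),(-35.6,.0956),(-38.4,.0878),(-39,.0851)]: delta([*(w+Y*1e-3*u),Z],-.78)
E
```

```text
clock: 18.02
tcp_pos: [0.548, -0.063, 0.1233]
eef_rot: [1.755, 0.734, -1.759]
wrist_force: [0.1, 0.6, -0.5]
grip_width: 0.0001
tool d mm [ -2.2 -12.8  -4.7] jaw dir -0.781 yaw -0.001 clock 18.025 tilt [-2.5e-03  4.0e-04 -1.0e+00]
tool d mm [ -3.1 -29.3  -4.7] jaw dir -0.781 yaw -0.001 clock 18.025 tilt [-2.5e-03  4.0e-04 -1.0e+00]
tool d mm [  1.7 -44.7  -4.7] jaw dir -0.781 yaw -0.001 clock 18.025 tilt [-2.5e-03  4.0e-04 -1.0e+00]
tool d mm [ 11.8 -57.8  -4.7] jaw dir -0.781 yaw -0.001 clock 18.025 tilt [-2.5e-03  4.0e-04 -1.0e+00]
tool d mm [ 20.5 -64.5  -4.7] jaw dir -0.781 yaw -0.001 clock 18.025 tilt [-2.5e-03  4.0e-04 -1.0e+00]
tool d mm [ 27.8 -68.4  -4.7] jaw dir -0.781 yaw -0.001 clock 18.025 tilt [-2.5e-03  4.0e-04 -1.0e+00]
tool d mm [ 35.7 -71.2  -4.7] jaw dir -0.781 yaw -0.001 clock 18.025 tilt [-2.5e-03  4.0e-04 -1.0e+00]
tool d mm [ 38.4 -71.8  -4.7] jaw dir -0.781 yaw -0.001 clock 18.025 tilt [-2.5e-03  4.0e-04 -1.0e+00]
```

```bash
python3 -m creep '[{"tx":-2,"ty":-7,"tz":-4,"yaw":0,"jaw":1},{"tx":-2.5,"ty":-14,"tz":-4,"yaw":0,"jaw":1},{"tx":-3,"ty":-22,"tz":-4,"yaw":0,"jaw":1},{"tx":-2,"ty":-30,"tz":-4,"yaw":0,"jaw":1},{"tx":0,"ty":-38,"tz":-4,"yaw":0,"jaw":1},{"tx":2,"ty":-45,"tz":-4,"yaw":0,"jaw":1},{"tx":7,"ty":-52,"tz":-4,"yaw":0,"jaw":1},{"tx":12,"ty":-58,"tz":-4,"yaw":0,"jaw":1}]'
```

```text
clock: 19.02
tcp_pos: [0.5103, -0.0191, 0.1115]
eef_rot: [1.757, 0.733, -1.757]
wrist_force: [0.1, -0.0, -0.3]
grip_width: 0.0002
```

```bash
python3 -m creep '[{"tx":4,"ty":-4,"tz":0,"yaw":0,"jaw":1},{"tx":9,"ty":-7,"tz":0,"yaw":0,"jaw":1},{"tx":16,"ty":-10.5,"tz":0,"yaw":0,"jaw":1},{"tx":22,"ty":-13,"tz":0,"yaw":0,"jaw":1},{"tx":26,"ty":-14,"tz":0,"yaw":0,"jaw":1},{"tx":26,"ty":-14,"tz":0,"yaw":0,"jaw":1}]'
```

```text
clock: 19.77
tcp_pos: [0.5005, -0.0095, 0.0856]
eef_rot: [1.757, 0.733, -1.758]
wrist_force: [0.7, 0.1, -0.2]
grip_width: 0.0008
```

Now I'll retreat straight up and back, and check.

```bash
python3 -m creep '[{"tx":-20,"ty":0,"tz":0,"yaw":0,"jaw":1},{"tx":-70,"ty":0,"tz":0,"yaw":0,"jaw":1},{"tx":-120,"ty":0,"tz":20,"yaw":0,"jaw":1},{"tx":-160,"ty":20,"tz":60,"yaw":0,"jaw":1},{"tx":-160,"ty":30,"tz":80,"yaw":0,"jaw":1},{"tx":-160,"ty":30,"tz":80,"yaw":0,"jaw":1},{"tx":-160,"ty":30,"tz":80,"yaw":0,"jaw":1}]'
python3 - <<'E'
from h import *
n="wrist";c=calibration(n);p,d=capture(n);P=cloud(c,d);cv2.imwrite("pics/w7.png",p)
w=np.array([.5283,-.0368]);rr=np.hypot(P[...,0]-w[0],P[...,1]-w[1])
q=P[(rr<.08)&(P[...,2]>.0735)&(P[...,2]<.15)];print("bail pts",len(q),np.percentile(q[:,2],[5,50,95,100]).round(4))
X=(q[:,:2]-w)@[np.cos(-.775),np.sin(-.775)];far=X<-.045
print("grip far x, z",len(X[far]),X[far].min().round(4),np.median(q[far,2]).round(4),"angle pts",np.arctan2(-X[far],q[far,2]-.0735-.004).mean().round(2), cv2.minAreaRect(q[far,:2].astype(np.float32)))
q=P[(rr>.034)&(rr<.043)&(P[...,2]>.06)&(P[...,2]<.0735)];A=np.c_[q[:,:2]-w,np.ones(len(q))];print("flange",np.linalg.lstsq(A,q[:,2],rcond=None)[0].round(4))
a=capture("scene")[0];cs=calibration("scene")
print("scene",[(t,[(round(m["p"],2),np.round(m["centre"]).tolist()) for m in mark_of(t,"scene")][:2]) for t in ["slim_strainer","glass_tumbler","white_bowl"]])
print(get_state()["wrist_force"])
E
```

```text
clock: 20.65
tcp_pos: [0.4657, -0.0871, 0.2456]
eef_rot: [1.757, 0.733, -1.758]
wrist_force: [0.1, -0.3, 0.1]
grip_width: 0.0003
bail pts 2128 [0.0765 0.0814 0.0837 0.0855]
grip far x, z 1160 -0.0678 0.0825 angle pts 1.48 ((0.4874153137207031, 0.002079598605632782), (0.053342025727033615, 0.02282436192035675), 45.59302520751953)
flange [ 0.002  -0.0002  0.0696]
scene [('slim_strainer', [(0.77, [239.0, 199.0])]), ('glass_tumbler', [(0.92, [373.0, 213.0])]), ('white_bowl', [(0.78, [414.0, 302.0]), (0.51, [312.0, 234.0])])]
[-0.66310175 -0.13205308  0.25851419]
```

View pics/w7.png

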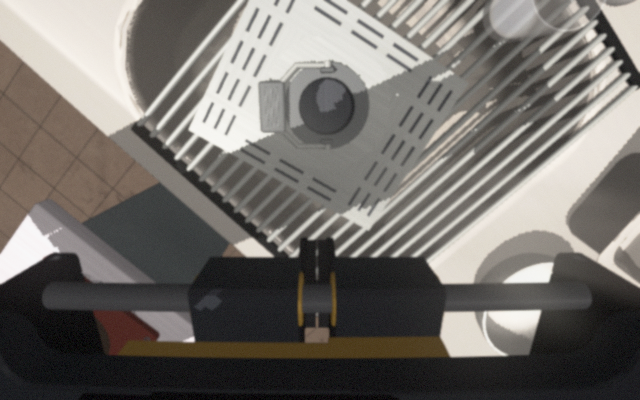

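The strainer is seated with its bail folded flat to the left, grip at (272,105). The gripper is clear, and the other things are where they were.

```bash
python3 -c "
from plant import *
print(job_done())"
```

```text
the job is handed in; nothing more can be done
None
```

The job is handed in: the wide strainer is back in the tray, locked, with its handle folded flat. I lifted it off the left hook by its grip and lowered it through the notches until the wrist force showed light contact (about 6 N). I then turned it clockwise to the stop, let go and folded the handle away from the glass with closed fingers.

**Last checks before handing in (about 20.8 s on the clock):**
- **Seating:** the flange top measured 0.0696–0.070 m against 0.0695 m expected, and it was level to about 0.002 rad. Before folding, the grip was within about 1 mm of the opening's centre.
- **Lock:** the bail measured about 1.035 rad from the notches, where 0.75 is required.
- **Handle:** folded to about 1.45 rad, estimated from its grip lying at 0.0825 m; 1.25 is required.
- **Other things:** the slim strainer, glass and bowl were found within about 2 pixels of their starting places. The gripper was clear, with the wrist force near zero.

**Disagreements:**
- During release I repeated a 0.08 rad turn by mistake, which pushed briefly against the stop. The check afterwards showed no harm.
- The tray's top measured 0.0645 m, because it stands on the raised grid, not at the 0.054 m I first assumed. I used the measured height.

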